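Lay out the fittings of one test cell in the kit tray

TASK

Pack the cell's fittings in the kit tray: the long electrode lengthwise in the channel insert, the three-armed valve lying flat on its arms inside the square insert, and the seal ring (the one with the hole) flat in the round insert, then the knobbed lid centred on top of the ring, knob up. Leave the look-alikes (the short electrode, the solid disc and the two-armed valve) where they lie on the bench.

Things in the scene. Friction and masses are not known exactly. Their poses are not given: they have to be found in the camera images.
- electrode_long_c (a point): Long electrode: black rod 96 mm long and 12 mm thick with an 18 mm square collar (12 mm long) at each end, the +x one of brass, lying on the bench along its x axis. This point is its centre, 9 mm above its underside (18 mm high over the collars); the bare 12 mm rod between the collars (72 mm) is the place to grip. About 50 g.
- electrode_short_c (a point): Look-alike to leave: the same electrode but only 60 mm long. Point at its centre, 9 mm above its underside, x along the rod.
- ring_c (a point): Seal ring: white plastic ring, outer diameter 48 mm, hole 26 mm, 18 mm high, lying flat. Point at its centre, 9 mm above its underside, z up. Gripped across its outside by the upper part, the fingertips stay above the 5 mm lip of its insert. About 50 g.
- blank_c (a point): Look-alike to leave: solid white disc without a hole, diameter 48 mm, 18 mm high. Point at its centre, 9 mm above its underside.
- lid_c (a point): Lid: white disc of 48 mm diameter, 8 mm thick, with an upright black knob of 18 mm diameter rising from 8 to 30 mm above its underside (grip the knob). Point on its axis half-way up, 15 mm above its underside, z up. About 50 g.
- valve_three_c (a point): Three-armed valve: white hub with three white 16 mm round arms lying on the bench along its +y, -y and +x (each reaches 30 mm from the axis), and on the hub a black square cap, 18 x 18 mm with sides along x and y, from 16 to 40 mm above its underside (grip the cap). Point on the hub's axis half-way up, 20 mm above its underside, z up. About 60 g.
- valve_two_c (a point): Look-alike to leave: the same valve with only two arms, in line, along its +y and -y. Point on the hub's axis, 20 mm above its underside.
- channel_floor (a point): Channel insert, for the long electrode: point at the centre of its floor, 8 mm above the bench; x along the channel, z up. Clear inside its lips 116 mm along x, 36 mm along y; lips 5 mm high, none at the sides over the middle 64 mm, so fingers pass there. Each insert is a blue plate, 124 (x) by 84 mm (y); the three stand in the tray in any order, in a row along y, 88 mm between centres.
- well_floor (a point): Round insert, for the seal ring and, on it, the lid: point at the centre of its floor, 8 mm above the bench, z up; clear inside a round lip 5 mm high of 66 mm inner diameter. The inserts' axes are all parallel to the tray's, a fixed steel tray 136 mm along x and 272 mm along y with walls 16 mm high above the bench.
- frame_floor (a point): Square insert, for the three-armed valve: point at the centre of its floor, 8 mm above the bench, z up; clear inside its 5 mm high lips 76 x 76 mm. Elsewhere, not part of the job: an amber vial 24 mm wide and 42 mm high among the fittings, a blue clip and a rubber stopper near them. Fittings and vial start 85 mm or more apart, centre to centre.
There are look-alikes about, which are no part of the job. What is shaped like the part that bears channel_floor but red or yellow is not meant.

How it is judged:
By the outcome, as a careful person would: the job done as asked, in the order asked, and still so for the second after the job is handed in, with the robot touching nothing.
It also fails if it takes over 112 s, if anything falls off the work surface, if the arm or the gripper's body presses on something with over 40 N, if the wrist force passes 120 N, or if a joint passes its speed limit or range.

ROBOT

A 6-joint arm with a two-finger parallel gripper is mounted at the origin on the work surface. World frame = base frame: x ahead of the robot, y to its left, z up, the work surface at z = 0. Lengths are in m, angles in rad, forces in N, time in s.
With the tool pointing down it reaches from about 0.3 to 0.85 m from the base axis. Payload 4.2 kg.
Tool frame: the origin (TCP) lies at the very end of the fingers, on their centre line; the grasp point (between the pads) lies 19 mm behind it; z points along the fingers, y is the direction in which the jaws open and shut (so a half turn about z gives the same grasp; the last joint's range is limited). The gripper opens to 91 mm and grips with 3 to 60 N. Pads are 32 mm wide; open, the fingers measure 118 mm over their backs; the gripper's body (76 mm by 178 mm) begins 60 mm behind the grasp point.
Start: joints at [1.098, 0.32, 1.565, -0, 1.257, -0.02], TCP at [0.252, 0.517, 0.214] pointing down, gripper open.
Joint ranges: [-3.11, 3.11], [-0.84, 2.01], [0.21, 2.61], [-1.34, 4.49], [0.05, 2.63], [-2.56, 2.56]. Speed limits (rad/s): [2.57, 2.57, 3.14, 3.14, 3.14, 3.14].

INTERFACE

Orientations are given as a rotation vector (axis times angle).
In Python, from bench import ctrl, vision, job gives the robot as it stands.
- The arm moves only by the tool servo_tool, never from a script. Its argument "steps" is a list of rows, each a list of 7 numbers: the shift along the tool's x, y, z in mm, then the turn, a rotation vector about the tool's x, y, z in rad, then the opening, from 0 (shut) to 1 (fully open). A call has 1 to 5 rows; each row shifts and turns the pose as measured when the row begins, along the tool's axes as they then stand; what a row does not reach is not made up. A row lasts 1/10 s, in which the tool goes at most 50 mm and 8.59 degrees, less where a joint would pass 70% of its speed; a pose out of reach is approached as far as the arm can. A call is refused whole if a number of a shift passes 50 or a number of a turn 0.15, either way. A call with a gripper value outside its range is refused whole. The fingers move at their own pace and stop on an object; "squeeze" is the grip in N (left out, the last holds). Time passes only in rows, so rows that do not move let the fingers close. It gives the time, the measured TCP pose, the force and the opening at its end, in the units of the state.
- ctrl.state(): the state, without advancing time (a new reading comes with each control period).
- vision.read_camera(name): name is "side" or "top"; returns a dict with "color" (420x560x3 uint8, red, green, blue), "vfov" (degrees; the focal length in pixels is half the picture's height over the tangent of half this angle, whatever the lens; pixels are square), "cx", "cy" (the principal point, pixels), "R" (3x3) and "t" (3): a world point X has camera coordinates R X + t. Camera axes: x right, y down, z forward; pixel columns grow to the right and rows downward; lengths in m; the calibration is good to about 2 mm. A picture is of the moment at which its call begins. There is no depth.
- job.close_job(): hands the job in, once; it reports no verdict.
The state is a dict: "clock": time; "joint_pos": joint angles; "joint_velocities": joint speeds; "effort": joint torques, N m; "eef_pos": TCP position; "orientation": TCP orientation; "contact_force": force on the tool from outside, world axes, zero at the start; "ft_torque": the same for the moment, N m; "grip_width": opening from 0.0 (shut) to 1.0 (fully open).
Only numpy, scipy, OpenCV 4.12 (cv2) and the standard library are available. Lean on these libraries where they do the work, as an engineer would, in place of code of your own. Each camera call takes 0.05 s, during which the arm holds its last target. There are 200 camera calls.

## Working session

There is one attempt and no reset: what is moved stays moved. The work goes in short steps, Python scripts to look and compute and a tool call to move; the robot and the scene stay as the last step left them, time stands still between calls to the robot, and variables do not carry over. Pictures are saved under pics/ and viewed, about 12 in all and at most 16, crops included, and the job is handed in when it is done.

Besides the shell and the picture viewer there is one more tool, called after ">>>" by a JSON object that holds its "api" and its "payload", one argument or row to a line. servo_tool: Moves the arm, as the interface text tells. Its arguments: {"type":"object","properties":{"steps":{"type":"array","items":{"type":"array","items":{"type":"number"}}},"squeeze":{"type":"number"}},"required":["steps"]}

```bash
mkdir -p pics; python3 - <<'E'
from bench import ctrl, vision
import cv2,numpy as np
print(ctrl.state())
for n in("top","side"):
    c=vision.read_camera(n); print(n,c["vfov"],c["cx"],c["cy"],c["R"],c["t"], -np.array(c["R"]).T@c["t"], [k for k in c])
    cv2.imwrite(f"pics/{n}0.png",c["color"][...,::-1])
E
```

```text
{'clock': 0.0, 'joint_pos': array([ 1.09796998e+00,  3.20279501e-01,  1.56565117e+00, -1.85903987e-05,
        1.25741071e+00, -1.99938963e-02]), 'joint_velocities': array([-0.00053239,  0.00043146, -0.00040537,  0.00092907,  0.00164017,
       -0.00100526]), 'effort': array([ 4.53368903e-04, -4.12458944e+01, -2.31968129e+01,  7.26666790e-02,
        4.56206140e-02, -1.35862451e-04]), 'eef_pos': array([0.25134428, 0.51660032, 0.21313823]), 'orientation': array([-7.05144710e-01, -3.06101225e+00,  2.67034947e-03]), 'contact_force': array([-0.1237176 , -0.20129972, -0.4203765 ]), 'ft_torque': array([-0.03301665,  0.0017575 ,  0.01344466]), 'grip_width': 0.9987765758013146}
top 45.06412221618574 285.46128992443937 209.23117636503096 [[-0.01443844 -0.99988595  0.00442945]
 [-0.98064731  0.01329532 -0.1953307 ]
 [ 0.19524953 -0.007164   -0.98072743]] [0.0523018  0.46468926 1.20720629] [0.22074497 0.05476606 1.27447673] ['color', 'vfov', 'cx', 'cy', 'R', 't']
side 44.51585072791305 278.7810177192743 211.93033257271316 [[ 0.94445515 -0.32862852 -0.00278764]
 [-0.23259229 -0.66241317 -0.71211629]
 [ 0.23217516  0.67321028 -0.70205599]] [-0.423422    0.15689171  1.42139904] [ 0.10638134 -0.99212185  1.10844651] ['color', 'vfov', 'cx', 'cy', 'R', 't']
```

View pics/top0.png

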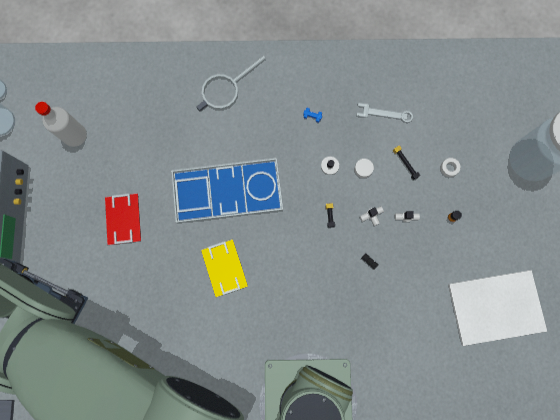

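View pics/side0.png

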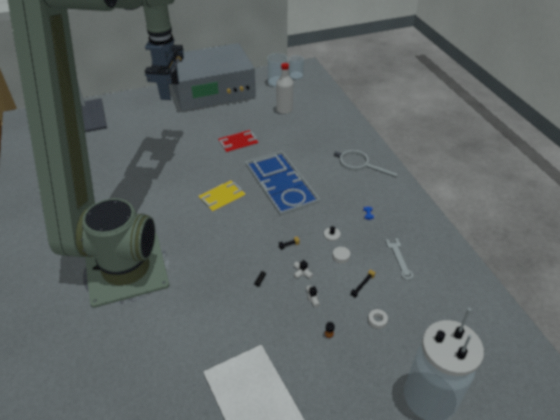

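The top view shows the tray at about (228,190), with the lid at (330,165), disc (364,168), long electrode (407,163) and ring (451,167). The three-armed valve is at (373,214). The side view agrees. I'll measure from an enlarged crop.

```bash
cat > h.py <<'E'
from bench import ctrl, vision
import cv2, numpy as np
from scipy.spatial.transform import Rotation as Rn
def cam(n):
    c=vision.read_camera(n); c["R"]=np.array(c["R"]);c["t"]=np.array(c["t"]); c["f"]=210/np.tan(np.radians(c["vfov"]/2)); return c
def ray(c,u,v,z):
    d=c["R"].T@[(u-c["cx"])/c["f"],(v-c["cy"])/c["f"],1]; o=-c["R"].T@c["t"]
    return o+d*(z-o[2])/d[2]
def proj(c,X):
    p=c["R"]@np.array(X)+c["t"]; return p[:2]/p[2]*c["f"]+[c["cx"],c["cy"]]
def blobs(c,mask,z,amin=8,roi=None):
    n,l,s,ce=cv2.connectedComponentsWithStats(mask.astype(np.uint8))
    out=[]
    for i in range(1,n):
        if s[i][4]<amin: continue
        u,v=ce[i]
        if roi and not(roi[0]<u<roi[2] and roi[1]<v<roi[3]): continue
        ys,xs=np.nonzero(l==i)
        P=np.array([ray(c,x,y,z)[:2] for x,y in zip(xs,ys)])
        r=cv2.minAreaRect((P*1000).astype(np.float32))
        w,V=np.linalg.eigh(np.cov(P.T)); a=np.degrees(np.arctan2(V[1,1],V[0,1]))
        out.append((np.round([u,v],1),s[i][4],np.round(P.mean(0),4),np.round(r[0],1),np.round(r[1],1),"ang",round(a,1)))
    return out
E
python3 - <<'E'
from h import *
for n,roi in(("top",(290,140,480,240)),("side",(240,200,400,350))):
    c=cam(n); im=c["color"].astype(int); mx=im.max(2);mn=im.min(2)
    print(n,"white z=.018"); [print(*b) for b in blobs(c,(mn>165)&(mx-mn<30),.018,8,roi)]
    print("dark z=.015"); [print(*b) for b in blobs(c,(mx<65),.009,8,roi)]
    print("brass"); [print(*b) for b in blobs(c,(im[...,0]>im[...,2]+60),.018,3,roi)]
    print("blue"); [print(*b) for b in blobs(c,(im[...,2]>im[...,0]+60),.008,300)]
    x0,y0,x1,y1=(165,140,480,240) if n=="top" else (230,140,410,350)
    k=2.5
    cv2.imwrite(f"pics/{n}1.png",cv2.resize(c["color"][y0:y1,x0:x1,::-1],None,fx=k,fy=k,interpolation=cv2.INTER_CUBIC))
E
```

```text
top white z=.018
[329.6 164.9] 198 [ 0.5858 -0.0699] [587.  -69.6] [43.9 45.6] ang -152.2
[364.1 166.9] 258 [ 0.5794 -0.1585] [ 579.8 -157.7] [46.  45.3] ang 168.2
[451.  166.2] 169 [ 0.5783 -0.3827] [ 578.3 -382.6] [45.3 45.1] ang 137.3
[379.5 209.3] 27 [ 0.4675 -0.1926] [ 467.7 -192.8] [11.3 14. ] ang 127.0
[364.5 216.2] 36 [ 0.4503 -0.1539] [ 451.  -154.4] [12.4 19.9] ang 123.0
[399.5 215.9] 40 [ 0.4499 -0.2423] [ 450.8 -242.4] [18.3 12.9] ang 98.8
[416.3 216. ] 28 [ 0.449  -0.2849] [ 449.  -285.2] [13.  10.3] ang 96.7
[375.1 220.1] 38 [ 0.4399 -0.18  ] [ 439.8 -180. ] [19.2 11.5] ang -156.7
dark z=.015
[407.9 165.6] 150 [ 0.584 -0.274] [ 588.5 -274.6] [82.3 21.5] ang -149.4
[330.  163.7] 37 [ 0.5917 -0.0719] [591.6 -72.5] [14.8 17.4] ang 162.9
[330.1 218. ] 95 [ 0.4485 -0.0675] [449.9 -68.6] [49.2 15.5] ang -176.1
[372.3 212. ] 55 [ 0.4625 -0.1756] [ 462.5 -176.2] [17.1 21.3] ang 138.9
[455.5 215. ] 70 [ 0.4518 -0.3873] [ 451.9 -387.4] [19.3 24.5] ang 121.5
[408.5 214.9] 53 [ 0.4536 -0.2674] [ 453.5 -267.5] [18.6 15.5] ang 114.7
brass
[396.9 148.7] 35 [ 0.6272 -0.2459] [ 627.2 -2
[... 590 characters left out ...]
068 ] [447.1 -65. ] [48.9 24.4] ang -175.0
[303.2 264.9] 57 [ 0.4652 -0.1571] [ 465.8 -157.6] [28.7 19.4] ang 60.4
[259.6 278.7] 90 [ 0.3371 -0.1629] [ 337.1 -161.9] [51.9 16.4] ang 49.4
[360.  286.2] 123 [ 0.5815 -0.275 ] [ 585.1 -270.6] [89.3 18.8] ang -148.8
[312.6 291.1] 57 [ 0.4563 -0.2483] [ 456.3 -248. ] [26.3 18.5] ang 64.9
[329.5 327.2] 83 [ 0.4547 -0.365 ] [ 455.5 -364.8] [30.7 20.7] ang 57.5
brass
[296.2 239.3] 10 [ 0.4774 -0.0688] [476.6 -69.3] [11.7  5.8] ang 79.9
[371.5 272.5] 12 [ 0.6268 -0.2496] [ 626.8 -249.6] [10.1  8. ] ang 104.4
[329.2 334.4] 5 [ 0.4432 -0.3886] [ 442.8 -388.7] [2.8 4.9] ang 137.9
blue
[282.9 184.2] 840 [0.5251 0.1806] [524.4 197.7] [117.  247.3] ang 96.6
```

View pics/top1.png

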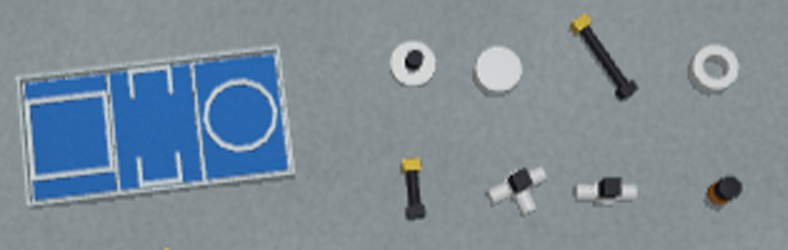

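The enlarged crop confirms it, and the square, channel and round inserts run left to right. My estimates so far:

| Item | Position (m) | Yaw |
|---|---|---|
| Tray axis | – | 6.1° |
| Frame (square insert) | (.5165, .2836) | – |
| Channel | (.525, .1956) | – |
| Well (round insert) | (.535, .108) | – |
| Long electrode | (.591, -.268) | about 31° |

Next is a helper that works out how far to move.

```bash
cat > go.py <<'E'
import sys; from h import *
# go.py x y z yaw_of_tool_x(deg) : shift/turn still to go
s=ctrl.state(); x,y,z,yaw=map(float,sys.argv[1:5])
R=Rn.from_rotvec(s["orientation"]); a=np.radians(yaw)
G=Rn.from_matrix(np.array([[np.cos(a),np.sin(a),0],[np.sin(a),-np.cos(a),0],[0,0,-1]]))
d=(np.array([x,y,z])-s["eef_pos"])*1000
turn=(R.inv()*G).as_rotvec()
X=R.as_matrix()[:,0]
print("t",round(s["clock"],2),"tcp",np.round(s["eef_pos"]*1000,1),"yawx",round(np.degrees(np.arctan2(X[1],X[0])),1),"F",np.round(s["contact_force"],1),"w",round(s["grip_width"]*91,1),"q",np.round(s["joint_pos"],2))
print("turn",np.round(turn,3),"shift now",np.round(R.inv().apply(d),1),"shift after turn",np.round(G.inv().apply(d),1))
E
python3 go.py .591 -.268 .12 31
python3 - <<'E'
from h import *
c=cam("top"); im=c["color"].astype(int)
m=((im.max(2)<70)|(im[...,0]>im[...,2]+60)); 
[print(*b) for b in blobs(c,m,.012,8,(380,130,430,190))]
E
```

```text
t 0.2 tcp [251.4 516.8 213.5] yawx 154.1 F [0.  1.1 0.2] w 91.2 q [ 1.1   0.32  1.57 -0.    1.26 -0.02]
turn [-1.000e-03  1.000e-03  2.148e+00] shift now [-648.7 -557.1   94. ] shift after turn [-113.1  847.6   93.5]
[406.  162.6] 193 [ 0.5913 -0.2689] [ 592.3 -268.8] [97.2 21.7] ang -149.8
```

>>> {"api": "servo_tool", "payload": {
  "steps": [
    [-36,-31,5,0,0,0,1],
    [-36,-31,5,0,0,0,1],
    [-36,-31,5,0,0,0,1],
    [-36,-31,5,0,0,0,1],
    [-36,-31,5,0,0,0,1]
  ]
}}

```text
clock: 0.75
eef_pos: [0.3473, 0.2981, 0.1868]
orientation: [0.689, 3.064, 0.005]
contact_force: [1.1, 0.2, -0.5]
grip_width: 0.997
```

>>> {"api": "servo_tool", "payload": {
  "steps": [
    [-36,-31,5,0,0,0.14,0.6],
    [-34,-35,5,0,0,0.14,0.6],
    [-32,-35,5,0,0,0.14,0.6],
    [-28,-38,5,0,0,0.14,0.6],
    [-25,-42,5,0,0,0.14,0.6]
  ]
}}

```text
clock: 1.25
eef_pos: [0.3463, 0.0627, 0.1607]
orientation: [1.73, 2.616, 0.012]
contact_force: [1.1, -0.5, 0.2]
grip_width: 0.612
```

```bash
python3 go.py .5915 -.2687 .12 30.2
```

```text
t 1.25 tcp [346.3  62.7 160.7] yawx 113.0 F [ 1.1 -0.5  0.2] w 55.7 q [ 0.14  0.01  2.1   0.    1.02 -0.26]
turn [ 0.008 -0.007  1.446] shift now [-400.9   95.6   41.5] shift after turn [ 45.2 409.7  40.7]
```

>>> {"api": "servo_tool", "payload": {
  "steps": [
    [0,0,0,0,0,0.145,0.6],
    [0,0,0,0,0,0.145,0.6],
    [0,0,0,0,0,0.145,0.6],
    [0,0,0,0,0,0.145,0.6],
    [0,0,0,0,0,0.145,0.6]
  ]
}}

```text
clock: 1.75
eef_pos: [0.3412, 0.0561, 0.1598]
orientation: [2.571, 1.802, 0.008]
contact_force: [0.1, -0.0, 0.4]
grip_width: 0.603
```

>>> {"api": "servo_tool", "payload": {
  "steps": [
    [0,0,0,0,0,0.145,0.6],
    [0,0,0,0,0,0.145,0.6],
    [0,0,0,0,0,0.145,0.6],
    [0,0,0,0,0,0.145,0.6],
    [0,0,0,0,0,0.145,0.6]
  ]
}}

```text
clock: 2.25
eef_pos: [0.3407, 0.0559, 0.16]
orientation: [-3.054, -0.736, -0.009]
contact_force: [0.3, -0.8, 0.1]
grip_width: 0.598
```

>>> {"api": "servo_tool", "payload": {
  "steps": [
    [5,46,4.5,0,0,0,0.6],
    [5,46,4.5,0,0,0,0.6],
    [5,46,4.5,0,0,0,0.6],
    [5,46,4.5,0,0,0,0.6],
    [5,46,4.5,0,0,0,0.6]
  ]
}}

```text
clock: 2.75
eef_pos: [0.4704, -0.139, 0.1383]
orientation: [-3.05, -0.747, -0.015]
contact_force: [0.9, 1.7, -0.6]
grip_width: 0.599
```

>>> {"api": "servo_tool", "payload": {
  "steps": [
    [5,46,4.5,0,0,0,0.6],
    [5,46,4.5,0,0,0,0.6],
    [5,46,4.5,0,0,0,0.6],
    [5,40,4,0,0,0,0.6],
    [0,0,0,0,0,0,0.6]
  ]
}}

```text
clock: 3.25
eef_pos: [0.5758, -0.2997, 0.118]
orientation: [-3.053, -0.739, -0.017]
contact_force: [-0.4, 0.0, -0.5]
grip_width: 0.602
```

```bash
python3 go.py .5915 -.2687 .003 30.2
```

```text
t 3.25 tcp [ 575.8 -299.7  118. ] yawx 27.2 F [-0.4  0.  -0.5] w 54.8 q [-0.5   0.5   1.53  0.01  1.11  0.59]
turn [ 0.002 -0.011 -0.052] shift now [ 26.9 -20.6 115.3] shift after turn [ 29.1 -18.9 115. ]
```

>>> {"api": "servo_tool", "payload": {
  "steps": [
    [0,0,0,0,-0.01,-0.055,0.6],
    [29,-19,30,0,0,0,0.6],
    [0,0,20,0,0,0,0.6],
    [0,0,0,0,0,0,0.6]
  ]
}}

```text
clock: 3.65
eef_pos: [0.5908, -0.268, 0.0662]
orientation: [3.032, 0.821, 0.0]
contact_force: [-0.9, 0.8, -0.3]
grip_width: 0.598
```

```bash
python3 go.py .5915 -.2687 .003 30.2
```

```text
t 3.65 tcp [ 590.8 -268.    66.2] yawx 30.3 F [-0.9  0.8 -0.3] w 54.4 q [-0.44  0.55  1.58 -0.    1.01  0.6 ]
turn [0.001 0.    0.002] shift now [ 0.3  0.9 63.2] shift after turn [ 0.3  1.  63.2]
```

>>> {"api": "servo_tool", "payload": {
  "steps": [
    [0,1,25,0,0,0,0.6],
    [0,0,22,0,0,0,0.6],
    [0,0,12,0,0,0,0.6],
    [0,0,2,0,0,0,0.4],
    [0,0,0,0,0,0,0.1]
  ],
  "squeeze": 25
}}

```text
clock: 4.15
eef_pos: [0.5922, -0.2679, 0.0085]
orientation: [3.029, 0.822, 0.006]
contact_force: [-1.0, 0.4, 0.2]
grip_width: 0.453
```

>>> {"api": "servo_tool", "payload": {
  "steps": [
    [0,0,0,0,0,0,0],
    [0,0,0,0,0,0,0],
    [0,0,0,0,0,0,0],
    [0,0,0,0,0,0,0],
    [0,0,0,0,0,0,0]
  ]
}}

```text
clock: 4.65
eef_pos: [0.5942, -0.2691, 0.0126]
orientation: [3.025, 0.82, 0.014]
contact_force: [0.2, 0.4, 0.0]
grip_width: 0.091
```

>>> {"api": "servo_tool", "payload": {
  "steps": [
    [0,0,-10,0,0,0,0],
    [0,0,-30,0,0,0,0],
    [0,0,-40,0,0,0,0],
    [0,0,-20,0,0,0,0],
    [0,0,0,0,0,0,0]
  ]
}}

```text
clock: 5.15
eef_pos: [0.5927, -0.2684, 0.1174]
orientation: [3.026, 0.82, 0.012]
contact_force: [0.1, 0.1, 0.1]
grip_width: 0.089
```

```bash
python3 go.py .525 .1956 .1 6.1
```

```text
t 5.15 tcp [ 592.7 -268.4  117.4] yawx 30.3 F [0.1 0.1 0.1] w 8.1 q [-0.44  0.5   1.53  0.    1.1   0.6 ]
turn [ 0.007 -0.007  0.423] shift now [ 175.8 -434.8   15. ] shift after turn [ -18.1 -468.6   17.4]
```

```bash
python3 - <<'E'
from h import *
a=cam("top")["color"][120:240,300:480,::-1]; b=cam("side")["color"][180:340,250:430,::-1]
a=cv2.resize(a,None,fx=3,fy=3,interpolation=3); b=cv2.resize(b,(540,480),interpolation=3)
cv2.imwrite("pics/g1.png",cv2.resize(np.vstack([a,b]),None,fx=.7,fy=.7))
E
```

```text
(no output)
```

View pics/g1.png

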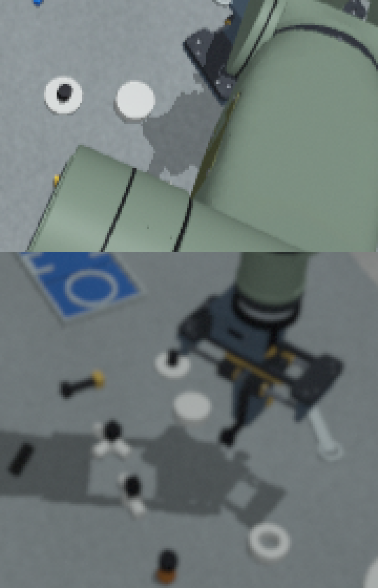

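The side crop shows the black collar at about (228,437) just below the fingertips, so the rod is held. The TCP crept up while closing, and the 8 mm opening suggests a tip-only grip. I'll set the rod down and grip it lower.

>>> {"api": "servo_tool", "payload": {
  "steps": [
    [0,0,40,0,0,0,0],
    [0,0,35,0,0,0,0],
    [0,0,18,0,0,0,0],
    [0,0,5,0,0,0,0],
    [0,0,4,0,0,0,0]
  ]
}}

```text
clock: 5.75
eef_pos: [0.5901, -0.2671, 0.0124]
orientation: [3.032, 0.822, 0.001]
contact_force: [-9.0, 3.5, 47.3]
grip_width: 0.067
```

```bash
python3 go.py .5927 -.2684 .003 30.2
```

```text
t 5.75 tcp [ 590.1 -267.1   12.4] yawx 30.3 F [-9.   3.5 47.3] w 6.1 q [-0.44  0.6   1.64  0.    0.9   0.6 ]
turn [ 0.001 -0.001  0.002] shift now [1.6 2.5 9.4] shift after turn [1.6 2.5 9.4]
```

>>> {"api": "servo_tool", "payload": {
  "steps": [
    [0,0,-2,0,0,0,0.4],
    [0,0,0,0,0,0,0.4],
    [0,0,0,0,0,0,0.4]
  ]
}}

```text
clock: 6.05
eef_pos: [0.5895, -0.2668, 0.0151]
orientation: [3.032, 0.822, 0.001]
contact_force: [-0.5, 0.6, -0.5]
grip_width: 0.304
```

```bash
python3 go.py .5915 -.2684 .003 30.2
```

```text
t 6.05 tcp [ 589.5 -266.8   15.1] yawx 30.3 F [-0.5  0.6 -0.5] w 27.6 q [-0.44  0.6   1.64  0.    0.9   0.6 ]
turn [ 0.    -0.001  0.002] shift now [ 0.9  2.4 12.1] shift after turn [ 0.9  2.4 12.1]
```

>>> {"api": "servo_tool", "payload": {
  "steps": [
    [1,2,3,0,0,0,0.4],
    [0,0,5,0,0,0,0.4],
    [0,0,4,0,0,0,0.4],
    [0,0,0,0,0,0,0.4]
  ]
}}

```text
clock: 6.45
eef_pos: [0.5907, -0.2677, 0.0003]
orientation: [-3.03, -0.821, 0.003]
contact_force: [-1.2, 0.4, 9.2]
grip_width: 0.399
```

```bash
python3 go.py .5915 -.2684 .003 30.2
```

```text
t 6.45 tcp [ 5.907e+02 -2.677e+02  3.000e-01] yawx 30.3 F [-1.2  0.4  9.2] w 36.3 q [-0.44  0.62  1.64  0.    0.88  0.6 ]
turn [-0.003  0.001  0.002] shift now [ 0.4  1.  -2.7] shift after turn [ 0.4  1.  -2.7]
```

>>> {"api": "servo_tool", "payload": {
  "steps": [
    [0,0.5,-3,0,0,0,0.3],
    [0,0,0,0,0,0,0.15],
    [0,0,0,0,0,0,0],
    [0,0,0,0,0,0,0]
  ],
  "squeeze": 25
}}

```text
clock: 6.85
eef_pos: [0.5904, -0.2679, 0.0018]
orientation: [-3.029, -0.821, 0.006]
contact_force: [-0.2, -0.1, 2.3]
grip_width: 0.127
```

>>> {"api": "servo_tool", "payload": {
  "steps": [
    [0,0,0,0,0,0,0],
    [0,0,0,0,0,0,0]
  ]
}}

```text
clock: 7.05
eef_pos: [0.5904, -0.2679, 0.0018]
orientation: [-3.029, -0.821, 0.006]
contact_force: [0.4, 0.7, 1.1]
grip_width: 0.121
```

```bash
python3 go.py .5915 -.2684 .003 30.2
```

```text
t 7.05 tcp [ 590.4 -267.9    1.8] yawx 30.3 F [0.4 0.7 1.1] w 11.0 q [-0.44  0.62  1.64  0.    0.89  0.6 ]
turn [-0.004  0.003  0.002] shift now [ 0.7  1.  -1.2] shift after turn [ 0.7  1.  -1.2]
```

>>> {"api": "servo_tool", "payload": {
  "steps": [
    [0,0,-30,0,0,0,0],
    [0,0,-40,0,0,0,0],
    [0,0,-30,0,0,0.14,0],
    [0,0,0,0,0,0.14,0],
    [0,0,0,0,0,0.14,0]
  ]
}}

```text
clock: 7.55
eef_pos: [0.5895, -0.2674, 0.103]
orientation: [-3.133, -0.148, 0.015]
contact_force: [-0.2, 0.1, -0.8]
grip_width: 0.125
```

>>> {"api": "servo_tool", "payload": {
  "steps": [
    [-2,-46,0,0,0,0,0],
    [-2,-46,0,0,0,0,0],
    [-2,-46,0,0,0,0,0],
    [-2,-46,0,0,0,0,0],
    [-2,-46,0,0,0,0,0]
  ]
}}

```text
clock: 8.05
eef_pos: [0.5591, -0.0387, 0.1031]
orientation: [-3.137, -0.127, 0.009]
contact_force: [1.6, 0.2, -0.4]
grip_width: 0.123
```

>>> {"api": "servo_tool", "payload": {
  "steps": [
    [-2,-46,0,0,0,0,0],
    [-2,-46,0,0,0,0,0],
    [-2,-46,0,0,0,0,0],
    [-2,-46,0,0,0,0,0],
    [0,0,0,0,0,0,0]
  ]
}}

```text
clock: 8.55
eef_pos: [0.5325, 0.156, 0.103]
orientation: [-3.134, -0.134, 0.01]
contact_force: [0.5, -0.7, -0.5]
grip_width: 0.124
```

```bash
python3 go.py .525 .1956 .04 6.1
```

```text
t 8.55 tcp [532.5 156.  103. ] yawx 4.9 F [ 0.5 -0.7 -0.5] w 11.3 q [0.26 0.38 1.77 0.01 0.99 1.74]
turn [-0.005  0.006 -0.021] shift now [ -3.7 -39.8  63.2] shift after turn [ -3.2 -40.1  63. ]
```

>>> {"api": "servo_tool", "payload": {
  "steps": [
    [-3,-40,0,0,0,-0.02,0],
    [0,0,35,0,0,0,0],
    [0,0,28,0,0,0,0],
    [0,0,0,0,0,0,0]
  ]
}}

```text
clock: 8.95
eef_pos: [0.5262, 0.198, 0.0392]
orientation: [-3.133, -0.173, 0.005]
contact_force: [0.1, -0.2, -0.6]
grip_width: 0.129
```

```bash
python3 go.py .525 .1956 .0105 6.1
```

```text
t 8.95 tcp [526.2 198.   39.2] yawx 6.3 F [ 0.1 -0.2 -0.6] w 11.7 q [0.34 0.47 1.83 0.01 0.85 1.79]
turn [-0.004  0.003  0.004] shift now [-1.4  2.4 28.7] shift after turn [-1.5  2.2 28.7]
```

>>> {"api": "servo_tool", "payload": {
  "steps": [
    [-1,2,15,0,0,0,0],
    [0,0,9,0,0,0,0],
    [0,0,3.5,0,0,0,0],
    [0,0,0,0,0,0,0]
  ]
}}

```text
clock: 9.35
eef_pos: [0.5276, 0.1943, 0.0133]
orientation: [-3.133, -0.169, 0.0]
contact_force: [-0.7, -0.3, 0.1]
grip_width: 0.123
```

```bash
python3 go.py .525 .1956 .0105 6.1
```

```text
t 9.35 tcp [527.6 194.3  13.3] yawx 6.2 F [-0.7 -0.3  0.1] w 11.2 q [0.33 0.5  1.85 0.01 0.79 1.79]
turn [-0.004  0.     0.002] shift now [-2.4 -1.5  2.8] shift after turn [-2.4 -1.5  2.8]
```

>>> {"api": "servo_tool", "payload": {
  "steps": [
    [-2,-1,2.5,0,0,0,0],
    [0,0,0,0,0,0,0.35],
    [0,0,0,0,0,0,0.35],
    [0,0,0,0,0,0,0.35],
    [0,0,0,0,0,0,0.35]
  ]
}}

```text
clock: 9.85
eef_pos: [0.5275, 0.1956, 0.0136]
orientation: [-3.131, -0.169, -0.008]
contact_force: [1.1, 0.2, 0.1]
grip_width: 0.351
```

>>> {"api": "servo_tool", "payload": {
  "steps": [
    [0,0,-20,0,0,0,0.35],
    [0,0,-45,0,0,0,0.35],
    [0,0,-40,0,0,0,0.35],
    [0,0,0,0,0,0,0.5]
  ]
}}

```text
clock: 10.25
eef_pos: [0.5264, 0.1949, 0.1212]
orientation: [-3.132, -0.169, -0.003]
contact_force: [1.3, 0.2, 0.9]
grip_width: 0.409
```

```bash
python3 go.py .459 -.1717 .12 24
```

```text
t 10.25 tcp [526.4 194.9 121.2] yawx 6.2 F [1.3 0.2 0.9] w 37.3 q [0.33 0.37 1.74 0.   1.03 1.79]
turn [-0.004 -0.003 -0.311] shift now [-106.5  357.2   -0.8] shift after turn [-210.7  307.5    1.2]
```

>>> {"api": "servo_tool", "payload": {
  "steps": [
    [0,0,0,0,0,-0.145,0.45],
    [0,0,0,0,0,-0.145,0.45],
    [-25,39,0,0,0,0,0.45],
    [-27,39,0,0,0,0,0.45],
    [-27,39,0,0,0,0,0.45]
  ]
}}

```text
clock: 10.75
eef_pos: [0.5019, 0.058, 0.1199]
orientation: [-3.066, -0.654, -0.013]
contact_force: [0.7, -0.2, 0.5]
grip_width: 0.45
```

>>> {"api": "servo_tool", "payload": {
  "steps": [
    [-27,39,0,0,0,0,0.45],
    [-27,39,0,0,0,0,0.45],
    [-27,39,0,0,0,0,0.45],
    [-27,39,0,0,0,0,0.45],
    [-22,30,0,0,0,0,0.45]
  ]
}}

```text
clock: 11.25
eef_pos: [0.4548, -0.1734, 0.1156]
orientation: [-3.065, -0.657, -0.01]
contact_force: [0.8, 0.0, 0.2]
grip_width: 0.451
```

```bash
python3 go.py .459 -.1717 .07 24
python3 - <<'E'
from h import *
c=cam("top"); im=c["color"].astype(int);mx=im.max(2);mn=im.min(2)
cv2.imwrite("pics/t2.png",cv2.resize(c["color"][140:240,165:415,::-1],None,fx=3,fy=3,interpolation=3))
c=cam("side")
cv2.imwrite("pics/s2.png",cv2.resize(c["color"][140:340,230:410,::-1],None,fx=3,fy=3,interpolation=3))
E
```

```text
t 11.25 tcp [ 454.8 -173.4  115.6] yawx 24.2 F [0.8 0.  0.2] w 41.0 q [-0.39  0.27  1.91  0.01  0.96  0.75]
turn [-0.005 -0.007  0.003] shift now [ 4.2  0.4 45.6] shift after turn [ 4.5  0.2 45.6]
```

View pics/s2.png

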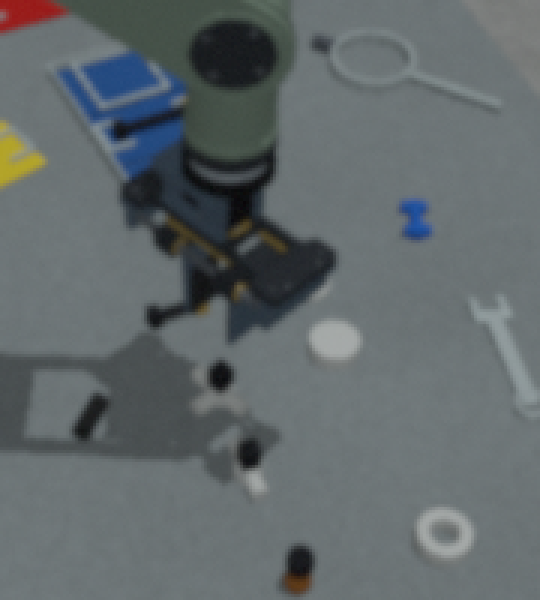

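The side view shows the electrode seated in the channel at about (150,125), with the gripper above the three-armed valve. The cap ray from the side view gives (.459,-.1716), the same as the top view. Descending.

>>> {"api": "servo_tool", "payload": {
  "steps": [
    [4.5,0.5,20,0,0,0,0.45],
    [0,0,30,0,0,0,0.45],
    [0,0,25,0,0,0,0.45],
    [0,0,5,0,0,0,0.45],
    [0,0,0,0,0,0,0.45]
  ]
}}

```text
clock: 11.85
eef_pos: [0.4598, -0.1717, 0.0327]
orientation: [-3.068, -0.646, -0.011]
contact_force: [0.6, -1.3, 0.6]
grip_width: 0.447
```

```bash
python3 go.py .459 -.1717 .019 24
```

```text
t 11.85 tcp [ 459.8 -171.7   32.7] yawx 23.8 F [ 0.6 -1.3  0.6] w 40.7 q [-0.39  0.38  2.    0.01  0.75  0.76]
turn [-0.005 -0.008 -0.004] shift now [-0.9 -0.3 13.7] shift after turn [-0.8 -0.3 13.7]
```

>>> {"api": "servo_tool", "payload": {
  "steps": [
    [-1,0,8,0,0,0,0.45],
    [0,0,5,0,0,0,0.45],
    [0,0,0,0,0,0,0.3],
    [0,0,0,0,0,0,0],
    [0,0,0,0,0,0,0]
  ],
  "squeeze": 25
}}

```text
clock: 12.35
eef_pos: [0.4613, -0.1718, 0.0216]
orientation: [-3.07, -0.648, -0.019]
contact_force: [-0.3, 0.5, -1.1]
grip_width: 0.217
```

>>> {"api": "servo_tool", "payload": {
  "steps": [
    [0,0,0,0,0,0,0],
    [0,0,0,0,0,0,0]
  ]
}}

```text
clock: 12.55
eef_pos: [0.4615, -0.172, 0.0221]
orientation: [-3.071, -0.648, -0.02]
contact_force: [-0.5, 1.0, -0.7]
grip_width: 0.194
```

```bash
python3 go.py .5165 .2836 .11 24
```

```text
t 12.55 tcp [ 461.5 -172.    22.1] yawx 23.8 F [-0.5  1.  -0.7] w 17.6 q [-0.39  0.4   2.01  0.01  0.72  0.76]
turn [-0.    -0.013 -0.003] shift now [ 235.5 -394.5  -84.7] shift after turn [ 235.5 -393.9  -87.9]
```

>>> {"api": "servo_tool", "payload": {
  "steps": [
    [0,0,-20,0,-0.01,0,0],
    [0,0,-40,0,0,0,0],
    [0,0,-30,0,0,0,0],
    [25,-42,0,0,0,0,0],
    [25,-42,0,0,0,0,0]
  ]
}}

```text
clock: 13.05
eef_pos: [0.4736, -0.078, 0.1158]
orientation: [3.077, 0.633, 0.005]
contact_force: [1.1, 0.3, -2.2]
grip_width: 0.192
```

>>> {"api": "servo_tool", "payload": {
  "steps": [
    [25,-42,0,0,0,0,0],
    [25,-42,0,0,0,0,0],
    [25,-42,0,0,0,0,0],
    [25,-42,0,0,0,0,0],
    [25,-42,0,0,0,0,0]
  ]
}}

```text
clock: 13.55
eef_pos: [0.5065, 0.1706, 0.118]
orientation: [3.077, 0.627, 0.013]
contact_force: [1.4, -0.4, -0.3]
grip_width: 0.191
```

>>> {"api": "servo_tool", "payload": {
  "steps": [
    [25,-42,0,0,0,0,0],
    [25,-42,0,0,0,0,0],
    [0,0,0,0,0,0,0]
  ]
}}

```text
clock: 13.85
eef_pos: [0.5199, 0.2755, 0.1182]
orientation: [-3.076, -0.636, -0.018]
contact_force: [-0.0, -0.5, -1.0]
grip_width: 0.196
```

```bash
python3 go.py .5165 .2836 .0305 24
```

```text
t 13.85 tcp [519.9 275.5 118.2] yawx 23.3 F [-0.  -0.5 -1. ] w 17.8 q [ 0.47  0.41  1.68 -0.    1.04  1.63]
turn [ 0.002 -0.012 -0.011] shift now [-0.9 -9.  87.7] shift after turn [ 0.2 -8.8 87.7]
```

>>> {"api": "servo_tool", "payload": {
  "steps": [
    [0,-9,20,0,-0.012,0,0],
    [0,0,30,0,0,0,0],
    [0,0,22,0,0,0,0],
    [0,0,0,0,0,0,0]
  ]
}}

```text
clock: 14.25
eef_pos: [0.5141, 0.2827, 0.0404]
orientation: [3.073, 0.635, -0.008]
contact_force: [-0.0, -0.7, -1.3]
grip_width: 0.192
```

```bash
python3 go.py .5165 .2836 .0305 24
```

```text
t 14.25 tcp [514.1 282.7  40.4] yawx 23.3 F [-0.  -0.7 -1.3] w 17.5 q [ 0.48  0.5   1.76 -0.    0.89  1.65]
turn [ 0.002  0.006 -0.012] shift now [2.6 0.1 9.9] shift after turn [2.6 0.2 9.9]
```

>>> {"api": "servo_tool", "payload": {
  "steps": [
    [2.5,0,5,0,0,0,0],
    [0,0,4.5,0,0,0,0],
    [0,0,0,0,0,0,0]
  ]
}}

```text
clock: 14.55
eef_pos: [0.5167, 0.282, 0.0303]
orientation: [3.074, 0.63, -0.009]
contact_force: [-0.5, 0.8, -0.2]
grip_width: 0.196
```

```bash
python3 go.py .5165 .2836 .0305 24
```

```text
t 14.55 tcp [516.7 282.   30.3] yawx 23.2 F [-0.5  0.8 -0.2] w 17.8 q [ 0.48  0.51  1.77 -0.    0.87  1.65]
turn [ 0.002  0.006 -0.014] shift now [ 0.5 -1.6 -0.2] shift after turn [ 0.5 -1.6 -0.2]
```

>>> {"api": "servo_tool", "payload": {
  "steps": [
    [0,0,1,0,0,0,0],
    [0,0,0,0,0,0,0.45],
    [0,0,0,0,0,0,0.45],
    [0,0,0,0,0,0,0.45],
    [0,0,0,0,0,0,0.45]
  ]
}}

```text
clock: 15.05
eef_pos: [0.5185, 0.2824, 0.0321]
orientation: [3.076, 0.63, -0.001]
contact_force: [-1.4, 0.3, 0.6]
grip_width: 0.449
```

>>> {"api": "servo_tool", "payload": {
  "steps": [
    [0,0,-25,0,0,0,0.45],
    [0,0,-45,0,0,0,0.6],
    [0,0,-20,0,0,-0.141,0.75],
    [0,0,0,0,0,-0.141,0.75],
    [0,0,0,0,0,-0.141,0.75]
  ]
}}

```text
clock: 15.55
eef_pos: [0.5183, 0.2828, 0.126]
orientation: [2.865, 1.284, -0.002]
contact_force: [0.3, -1.1, 0.4]
grip_width: 0.748
```

>>> {"api": "servo_tool", "payload": {
  "steps": [
    [0,0,0,0,0,-0.141,0.75],
    [0,0,0,0,0,-0.141,0.75],
    [0,0,0,0,0,-0.141,0.75],
    [0,0,0,0,0,-0.141,0.75],
    [0,0,0,0,0,-0.141,0.75]
  ]
}}

```text
clock: 16.05
eef_pos: [0.5186, 0.2833, 0.1278]
orientation: [2.211, 2.228, 0.002]
contact_force: [-0.4, -0.3, 0.5]
grip_width: 0.751
```

```bash
python3 go.py .5783 -.3827 .1 96.1
```

```text
t 16.05 tcp [518.6 283.3 127.8] yawx 90.4 F [-0.4 -0.3  0.5] w 68.3 q [ 0.48  0.41  1.66 -0.    1.07  0.47]
turn [ 0.003  0.001 -0.099] shift now [-666.4   54.6   28.4] shift after turn [-668.6  -11.4   27.8]
```

>>> {"api": "servo_tool", "payload": {
  "steps": [
    [0,0,0,0,0,-0.099,0.75],
    [-47,-1,0,0,0,0,0.75],
    [-47,-1,0,0,0,0,0.75],
    [-47,-1,0,0,0,0,0.75],
    [-47,-1,0,0,0,0,0.75]
  ]
}}

```text
clock: 16.55
eef_pos: [0.5372, 0.0971, 0.1282]
orientation: [2.076, 2.354, 0.009]
contact_force: [0.3, 1.1, -0.2]
grip_width: 0.752
```

>>> {"api": "servo_tool", "payload": {
  "steps": [
    [-47,-1,0,0,0,0,0.75],
    [-47,-1,0,0,0,0,0.75],
    [-47,-1,0,0,0,0,0.75],
    [-47,-1,0,0,0,0,0.75],
    [-47,-1,0,0,0,0,0.75]
  ]
}}

```text
clock: 17.05
eef_pos: [0.5616, -0.1458, 0.1294]
orientation: [2.073, 2.353, 0.013]
contact_force: [0.8, 0.1, 0.6]
grip_width: 0.751
```

>>> {"api": "servo_tool", "payload": {
  "steps": [
    [-47,-1,0,0,0,0,0.75],
    [-47,-1,0,0,0,0,0.75],
    [-47,-1,0,0,0,0,0.75],
    [-47,-1,0,0,0,0,0.75],
    [-47,-1,0,0,0,0,0.75]
  ]
}}

```text
clock: 17.55
eef_pos: [0.5858, -0.3896, 0.1302]
orientation: [2.072, 2.351, 0.015]
contact_force: [0.2, 0.8, 0.0]
grip_width: 0.748
```

```bash
python3 go.py .5783 -.3827 .05 96.1
python3 - <<'E'
from h import *
c=cam("top")
cv2.imwrite("pics/t3.png",cv2.resize(c["color"][140:240,165:415,::-1],None,fx=3,fy=3,interpolation=3))
E
```

```text
t 17.55 tcp [ 585.8 -389.6  130.2] yawx 97.2 F [0.2 0.8 0. ] w 68.1 q [-0.61  0.57  1.36  0.01  1.2  -0.74]
turn [ 0.012 -0.001  0.019] shift now [ 7.7 -7.6 80.1] shift after turn [ 7.6 -6.8 80.2]
```

View pics/t3.png

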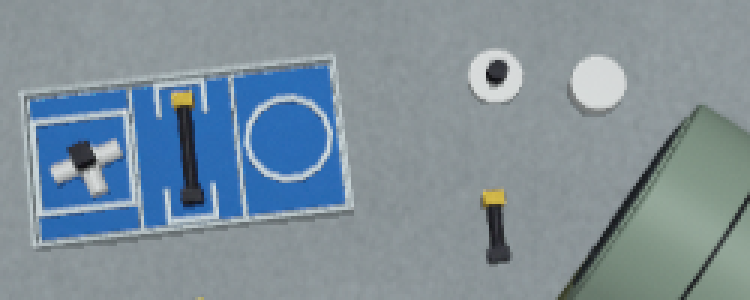

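The electrode is in the channel and the valve sits flat inside the square insert. Next, the ring.

>>> {"api": "servo_tool", "payload": {
  "steps": [
    [7.5,-7,10,0.01,0,0.018,0.75],
    [0,0,40,0,0,0,0.75],
    [0,0,35,0,0,0,0.75],
    [0,0,0,0,0,0,0.75]
  ]
}}

```text
clock: 18.0
eef_pos: [0.5768, -0.3927, 0.0415]
orientation: [2.105, 2.322, -0.005]
contact_force: [-1.3, 1.4, -0.8]
grip_width: 0.748
```

```bash
python3 go.py .5783 -.3827 .009 96.1
python3 - <<'E'
from h import *
c=cam("top"); im=c["color"].astype(int);mx=im.max(2);mn=im.min(2)
[print(*b) for b in blobs(c,(mn>140)&(mx-mn<35),.013,8,(240,160,285,215))]
E
```

```text
t 18.0 tcp [ 576.8 -392.7   41.5] yawx 95.6 F [-1.3  1.4 -0.8] w 68.1 q [-0.61  0.64  1.48 -0.    1.02 -0.71]
turn [ 0.003  0.007 -0.009] shift now [10.1  2.4 32.4] shift after turn [ 9.8  2.5 32.5]
[260.7 185.8] 115 [0.534  0.1081] [533.1 108.1] [74.  71.4] ang -168.1
```

>>> {"api": "servo_tool", "payload": {
  "steps": [
    [9.5,2,12,0,0,-0.009,0.75],
    [0.5,0,12,0,0,0,0.75],
    [0,0,6,0,0,0,0.75],
    [0,0,0,0,0,0,0.75]
  ]
}}

```text
clock: 18.45
eef_pos: [0.5824, -0.3817, 0.0173]
orientation: [2.083, 2.326, -0.002]
contact_force: [0.3, 0.2, 0.6]
grip_width: 0.749
```

```bash
python3 go.py .5783 -.3827 .009 96.1
```

```text
t 18.45 tcp [ 582.4 -381.7   17.3] yawx 96.3 F [0.3 0.2 0.6] w 68.1 q [-0.59  0.65  1.52 -0.    0.95 -0.7 ]
turn [0.012 0.015 0.004] shift now [-0.5 -4.3  8.3] shift after turn [-0.6 -4.2  8.3]
```

>>> {"api": "servo_tool", "payload": {
  "steps": [
    [-0.5,-4,4,0.01,0.012,0,0.75],
    [0,0,4,0,0,0,0.75],
    [0,0,0,0,0,0,0.6],
    [0,0,0,0,0,0,0.4],
    [0,0,0,0,0,0,0.4]
  ],
  "squeeze": 20
}}

```text
clock: 18.95
eef_pos: [0.5792, -0.384, 0.0103]
orientation: [2.093, 2.336, -0.0]
contact_force: [-0.4, -1.3, -0.7]
grip_width: 0.522
```

>>> {"api": "servo_tool", "payload": {
  "steps": [
    [0,0,0,0,0,0,0.35],
    [0,0,0,0,0,0,0.35]
  ]
}}

```text
clock: 19.15
eef_pos: [0.5791, -0.3841, 0.0104]
orientation: [2.093, 2.336, -0.0]
contact_force: [-0.2, 0.4, -1.0]
grip_width: 0.517
```

```bash
python3 go.py .5783 -.3827 .009 96.1
```

```text
t 19.15 tcp [ 579.1 -384.1   10.4] yawx 96.3 F [-0.2  0.4 -1. ] w 47.0 q [-0.6   0.67  1.51 -0.    0.96 -0.71]
turn [0.003 0.004 0.003] shift now [ 1.5 -0.7  1.4] shift after turn [ 1.5 -0.7  1.4]
```

>>> {"api": "servo_tool", "payload": {
  "steps": [
    [0,0,-20,0,0,0,0.35],
    [0,0,-40,0,0,0,0.35],
    [0,0,-20,0,0,0,0.35],
    [30,1,0,0,0,0,0.35],
    [45,1,0,0,0,0,0.35]
  ]
}}

```text
clock: 19.65
eef_pos: [0.5729, -0.3124, 0.0921]
orientation: [2.098, 2.328, -0.001]
contact_force: [-0.2, 0.8, -1.1]
grip_width: 0.514
```

>>> {"api": "servo_tool", "payload": {
  "steps": [
    [45,1,0,0,0,0,0.35],
    [45,1,0,0,0,0,0.35],
    [45,1,0,0,0,0,0.35],
    [45,1,0,0,0,0,0.35],
    [45,1,0,0,0,0,0.35]
  ]
}}

```text
clock: 20.15
eef_pos: [0.5539, -0.0813, 0.0921]
orientation: [2.101, 2.32, 0.002]
contact_force: [1.7, 0.1, -1.2]
grip_width: 0.518
```

>>> {"api": "servo_tool", "payload": {
  "steps": [
    [45,1,0,0,0,0,0.35],
    [45,1,0,0,0,0,0.35],
    [45,1,0,0,0,0,0.35],
    [30,1,0,0,0,0,0.35],
    [0,0,0,0,0,0,0.35]
  ]
}}

```text
clock: 20.65
eef_pos: [0.5396, 0.0949, 0.0922]
orientation: [2.094, 2.325, 0.008]
contact_force: [0.6, -0.2, -1.2]
grip_width: 0.516
```

```bash
python3 go.py .534 .108 .0185 96.1
```

```text
t 20.65 tcp [539.6  94.9  92.2] yawx 96.0 F [ 0.6 -0.2 -1.2] w 46.9 q [ 0.16  0.38  1.81 -0.01  0.94  0.06]
turn [ 0.012  0.006 -0.002] shift now [14.  -5.  73.6] shift after turn [13.6 -4.1 73.7]
```

>>> {"api": "servo_tool", "payload": {
  "steps": [
    [13.5,-4,10,0.01,0.005,0,0.35],
    [0,0,30,0,0,0,0.35],
    [0,0,20,0,0,0,0.35],
    [0,0,0,0,0,0,0.35]
  ]
}}

```text
clock: 21.05
eef_pos: [0.534, 0.1085, 0.0299]
orientation: [2.102, 2.332, 0.002]
contact_force: [0.3, -0.3, -0.6]
grip_width: 0.517
```

```bash
python3 go.py .534 .108 .0185 96.1
```

```text
t 21.05 tcp [534.  108.5  29.9] yawx 95.9 F [ 0.3 -0.3 -0.6] w 47.1 q [ 0.18  0.45  1.88 -0.    0.81  0.08]
turn [ 0.002  0.    -0.003] shift now [-0.5 -0.1 11.4] shift after turn [-0.5 -0.1 11.4]
```

>>> {"api": "servo_tool", "payload": {
  "steps": [
    [-0.5,0,6,0,0,0,0.35],
    [0,0,4.5,0,0,0,0.35],
    [0,0,0,0,0,0,0.35]
  ]
}}

```text
clock: 21.35
eef_pos: [0.5346, 0.1069, 0.0193]
orientation: [2.105, 2.329, 0.003]
contact_force: [-0.6, -1.0, -0.1]
grip_width: 0.516
```

```bash
python3 go.py .534 .108 .0185 96.1
```

```text
t 21.35 tcp [534.6 106.9  19.3] yawx 95.8 F [-0.6 -1.  -0.1] w 47.0 q [ 0.18  0.47  1.89 -0.    0.78  0.08]
turn [ 0.003  0.    -0.006] shift now [ 1.2 -0.5  0.8] shift after turn [ 1.2 -0.5  0.8]
```

>>> {"api": "servo_tool", "payload": {
  "steps": [
    [0,0,0.5,0,0,0,0.35],
    [0,0,0,0,0,0,0.65],
    [0,0,0,0,0,0,0.65],
    [0,0,0,0,0,0,0.65]
  ]
}}

```text
clock: 21.75
eef_pos: [0.5363, 0.1068, 0.0208]
orientation: [2.104, 2.326, 0.008]
contact_force: [-0.2, 0.7, 0.7]
grip_width: 0.652
```

>>> {"api": "servo_tool", "payload": {
  "steps": [
    [0,0,-20,0,0,0,0.65],
    [0,0,-40,0,0,0,0.65],
    [-25,25,-20,0,0,0,0.5],
    [-45,18,0,0,0,0,0.5],
    [-45,18,0,0,0,0,0.5]
  ]
}}

```text
clock: 22.25
eef_pos: [0.6078, 0.0008, 0.1055]
orientation: [2.094, 2.337, 0.009]
contact_force: [0.5, 0.7, 0.2]
grip_width: 0.502
```

>>> {"api": "servo_tool", "payload": {
  "steps": [
    [-45,10,0,0,0,0,0.5],
    [-30,0,0,0,0,0,0.5],
    [0,0,0,0,0,0,0.5]
  ]
}}

```text
clock: 22.55
eef_pos: [0.6305, -0.0807, 0.1071]
orientation: [2.094, 2.327, 0.013]
contact_force: [-0.2, -0.5, 0.1]
grip_width: 0.498
```

```bash
python3 go.py .589 -.0706 .04 96.1
python3 - <<'E'
from h import *
c=cam("top"); im=c["color"].astype(int);mx=im.max(2);mn=im.min(2)
[print(*b) for b in blobs(c,(mn>150)&(mx-mn<35),.026,8,(240,160,285,215))]
cv2.imwrite("pics/t4.png",cv2.resize(c["color"][140:240,165:365,::-1],None,fx=4,fy=4,interpolation=3))
E
```

```text
t 22.55 tcp [630.5 -80.7 107.1] yawx 96.0 F [-0.2 -0.5  0.1] w 45.4 q [-0.15  0.49  1.58  0.    1.06 -0.25]
turn [ 0.013  0.002 -0.001] shift now [ 14.5 -41.1  66.6] shift after turn [ 14.4 -40.2  67.1]
[243.7 187. ] 50 [0.5283 0.1506] [530.1 150.8] [113.1   2.9] ang -174.0
[260.7 185.9] 108 [0.5306 0.1075] [530.5 108.1] [71.5 70.7] ang 161.9
[260.5 184.2] 183 [0.535 0.108] [534.3 108.1] [43.2 44.5] ang -141.6
```

View pics/t4.png

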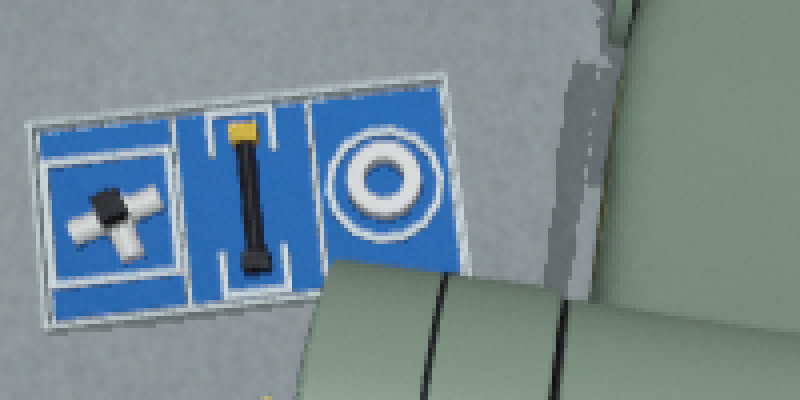

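The picture shows the ring flat and centred in the round insert at about (384,180) in the crop, which maps to (.5348,.108). Both views put the lid at (.588,-.071).

>>> {"api": "servo_tool", "payload": {
  "steps": [
    [10,-41,10,0.012,0,0,0.5],
    [0,0,30,0,0,0,0.5],
    [0,0,15,0,0,0,0.5],
    [0,0,0,0,0,0,0.5]
  ]
}}

```text
clock: 23.0
eef_pos: [0.5864, -0.0691, 0.0512]
orientation: [2.098, 2.337, 0.003]
contact_force: [-0.3, 0.5, 0.3]
grip_width: 0.504
```

```bash
python3 go.py .588 -.071 .0125 96.1
```

```text
t 23.0 tcp [586.4 -69.1  51.2] yawx 96.2 F [-0.3  0.5  0.3] w 45.9 q [-0.14  0.49  1.75  0.    0.91 -0.25]
turn [ 0.002 -0.001  0.001] shift now [-2.1  1.3 38.7] shift after turn [-2.1  1.4 38.7]
```

>>> {"api": "servo_tool", "payload": {
  "steps": [
    [-2,1.5,18,0,0,0,0.5],
    [0,0,15,0,0,0,0.5],
    [0,0,4,0,0,0,0.5],
    [0,0,0,0,0,0,0.5]
  ]
}}

```text
clock: 23.4
eef_pos: [0.5902, -0.0669, 0.0166]
orientation: [2.091, 2.339, 0.009]
contact_force: [-0.6, 0.6, 0.1]
grip_width: 0.502
```

```bash
python3 go.py .588 -.071 .0125 96.1
```

```text
t 23.4 tcp [590.2 -66.9  16.6] yawx 96.4 F [-0.6  0.6  0.1] w 45.7 q [-0.13  0.53  1.78  0.    0.83 -0.25]
turn [ 0.007 -0.001  0.006] shift now [-3.8 -2.7  4.1] shift after turn [-3.8 -2.6  4.1]
```

>>> {"api": "servo_tool", "payload": {
  "steps": [
    [-4,-2.5,2,0.007,0,0.005,0.5],
    [0,0,2,0,0,0,0.4],
    [0,0,0,0,0,0,0.2],
    [0,0,0,0,0,0,0],
    [0,0,0,0,0,0,0]
  ],
  "squeeze": 20
}}

```text
clock: 23.9
eef_pos: [0.5901, -0.0712, 0.0156]
orientation: [2.097, 2.335, 0.005]
contact_force: [0.5, 0.4, -1.2]
grip_width: 0.189
```

>>> {"api": "servo_tool", "payload": {
  "steps": [
    [0,0,0,0,0,0,0],
    [0,0,0,0,0,0,0]
  ]
}}

```text
clock: 24.1
eef_pos: [0.59, -0.0713, 0.0157]
orientation: [2.097, 2.335, 0.005]
contact_force: [0.6, -0.7, -0.5]
grip_width: 0.186
```

```bash
python3 go.py .535 .108 .1 96.1
```

```text
t 24.1 tcp [590.  -71.3  15.7] yawx 96.1 F [ 0.6 -0.7 -0.5] w 17.0 q [-0.14  0.53  1.77  0.    0.83 -0.25]
turn [0.005 0.    0.001] shift now [184.1 -35.2 -84.5] shift after turn [184.1 -35.7 -84.3]
```

>>> {"api": "servo_tool", "payload": {
  "steps": [
    [0,0,-20,0,0,0,0],
    [0,0,-40,0,0,0,0],
    [0,0,-25,0,0,0,0],
    [40,-8,0,0,0,0,0],
    [45,-9,0,0,0,0,0]
  ]
}}

```text
clock: 24.6
eef_pos: [0.5649, 0.0089, 0.1028]
orientation: [2.106, 2.326, 0.005]
contact_force: [0.1, 1.2, -0.4]
grip_width: 0.191
```

>>> {"api": "servo_tool", "payload": {
  "steps": [
    [45,-9,0,0,0,0,0],
    [45,-9,0,0,0,0,0],
    [15,0,0,0,0,0,0],
    [0,0,0,0,0,0,0]
  ]
}}

```text
clock: 25.0
eef_pos: [0.5337, 0.119, 0.1037]
orientation: [2.102, 2.33, 0.008]
contact_force: [-0.1, -0.8, -0.1]
grip_width: 0.188
```

```bash
python3 go.py .535 .108 .042 96.1
```

```text
t 25.0 tcp [533.7 119.  103.7] yawx 95.9 F [-0.1 -0.8 -0.1] w 17.2 q [ 0.2   0.37  1.79 -0.    0.97  0.1 ]
turn [ 0.006 -0.001 -0.004] shift now [-11.1  -0.2  61.6] shift after turn [-11.1   0.1  61.7]
```

>>> {"api": "servo_tool", "payload": {
  "steps": [
    [-11,0,20,0.005,0,0,0],
    [0,0,22,0,0,0,0],
    [0,0,8,0,0,0,0],
    [0,0,0,0,0,0,0]
  ]
}}

```text
clock: 25.4
eef_pos: [0.5364, 0.1057, 0.0531]
orientation: [2.102, 2.331, 0.004]
contact_force: [0.1, -0.0, -0.3]
grip_width: 0.19
```

```bash
python3 go.py .535 .108 .042 96.1
python3 - <<'E'
from h import *
c=cam("side")
cv2.imwrite("pics/s5.png",cv2.resize(c["color"][145:225,235:335,::-1],None,fx=5,fy=5,interpolation=3))
E
```

```text
t 25.4 tcp [536.4 105.7  53.1] yawx 95.9 F [ 0.1 -0.  -0.3] w 17.3 q [ 0.17  0.43  1.85 -0.    0.86  0.07]
turn [ 0.004  0.001 -0.003] shift now [ 2.4 -1.2 11.1] shift after turn [ 2.4 -1.1 11.1]
```

View pics/s5.png

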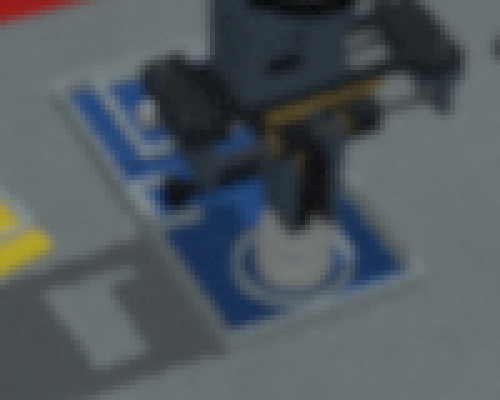

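The lid hangs level over the ring at about (297,245) in the crop. I'll correct the last couple of millimetres and set it down.

>>> {"api": "servo_tool", "payload": {
  "steps": [
    [2.5,-1,5,0,0,0,0],
    [0,0,2.5,0,0,0,0],
    [0,0,0,0,0,0,0]
  ]
}}

```text
clock: 25.75
eef_pos: [0.537, 0.1078, 0.0475]
orientation: [2.101, 2.328, 0.009]
contact_force: [0.1, 0.0, -0.1]
grip_width: 0.192
```

```bash
python3 go.py .535 .108 .042 96.1
```

```text
t 25.75 tcp [537.  107.8  47.5] yawx 95.9 F [ 0.1  0.  -0.1] w 17.4 q [ 0.18  0.43  1.86 -0.    0.84  0.08]
turn [ 0.008  0.    -0.004] shift now [ 0.4 -2.1  5.5] shift after turn [ 0.4 -2.   5.5]
```

>>> {"api": "servo_tool", "payload": {
  "steps": [
    [0.5,-3,3,0.006,0,0,0],
    [0,-1,2,0,0,0,0],
    [0,0,0,0,0,0,0]
  ]
}}

```text
clock: 26.05
eef_pos: [0.5332, 0.1082, 0.0429]
orientation: [2.103, 2.331, 0.003]
contact_force: [-0.3, -0.4, -0.7]
grip_width: 0.19
```

```bash
python3 go.py .535 .108 .042 96.1
```

```text
t 26.05 tcp [533.2 108.2  42.9] yawx 95.9 F [-0.3 -0.4 -0.7] w 17.3 q [ 0.18  0.44  1.87 -0.    0.83  0.08]
turn [ 0.003  0.    -0.004] shift now [-0.4  1.8  0.9] shift after turn [-0.4  1.8  0.9]
```

>>> {"api": "servo_tool", "payload": {
  "steps": [
    [0,1.2,0,0,0,0,0],
    [0,0.2,1.5,0,0,0,0],
    [0,0,0,0,0,0,0]
  ]
}}

```text
clock: 26.35
eef_pos: [0.535, 0.1084, 0.0416]
orientation: [2.102, 2.331, 0.004]
contact_force: [0.6, 0.6, -0.0]
grip_width: 0.188
```

```bash
python3 go.py .535 .108 .042 96.1
```

```text
t 26.35 tcp [535.  108.4  41.6] yawx 95.9 F [ 0.6  0.6 -0. ] w 17.2 q [ 0.18  0.44  1.87 -0.    0.83  0.08]
turn [ 0.004  0.    -0.004] shift now [-0.4 -0.  -0.4] shift after turn [-0.4 -0.  -0.4]
```

>>> {"api": "servo_tool", "payload": {
  "steps": [
    [0,0,1.2,0,0,0,0],
    [0,0,0,0,0,0,0.4],
    [0,0,0,0,0,0,0.4],
    [0,0,0,0,0,0,0.4],
    [0,0,0,0,0,0,0.4]
  ]
}}

```text
clock: 26.85
eef_pos: [0.5356, 0.1086, 0.0418]
orientation: [2.102, 2.33, 0.006]
contact_force: [0.3, 1.2, -0.9]
grip_width: 0.398
```

>>> {"api": "servo_tool", "payload": {
  "steps": [
    [0,0,-15,0,0,0,0.4],
    [0,0,-35,0,0,0,0.4],
    [0,0,-40,0,0,0,0.4],
    [-45,0,-20,0,0,0,0.4],
    [-45,0,0,0,0,0,0.4]
  ]
}}

```text
clock: 27.35
eef_pos: [0.5438, 0.0212, 0.1539]
orientation: [2.093, 2.341, 0.002]
contact_force: [0.4, -0.2, -0.5]
grip_width: 0.397
```

>>> {"api": "servo_tool", "payload": {
  "steps": [
    [-45,0,0,0,0,0,0.4],
    [-45,0,0,0,0,0,0.4],
    [-45,0,0,0,0,0,0.4],
    [-45,0,0,0,0,0,0.4],
    [0,0,0,0,0,0,0.4]
  ]
}}

```text
clock: 27.85
eef_pos: [0.5653, -0.1687, 0.1555]
orientation: [2.093, 2.334, 0.004]
contact_force: [0.4, 0.6, -0.6]
grip_width: 0.4
```

```bash
python3 go.py .535 .108 .042 96.1
python3 - <<'E'
from h import *
c=cam("top"); im=c["color"].astype(int);mx=im.max(2);mn=im.min(2)
[print(*b) for b in blobs(c,(mn>150)&(mx-mn<35),.034,8,(250,170,275,205))]
print("knob");[print(*b) for b in blobs(c,(mx<65),.049,8,(245,165,280,205))]
a=cv2.resize(c["color"][150:230,165:295,::-1],None,fx=4.6,fy=4.6,interpolation=3)
b=cv2.resize(cam("side")["color"][145:225,235:335,::-1],None,fx=3,fy=3,interpolation=3)
h=np.zeros((a.shape[0]+b.shape[0],a.shape[1],3),np.uint8);h[:a.shape[0]]=a;h[a.shape[0]:,:b.shape[1]]=b
cv2.imwrite("pics/f.png",h[:600])
E
```

```text
t 27.85 tcp [ 565.3 -168.7  155.5] yawx 96.2 F [ 0.4  0.6 -0.6] w 36.4 q [-0.31  0.38  1.63 -0.    1.13 -0.42]
turn [0.006 0.003 0.003] shift now [278.7  -0.7 112.6] shift after turn [278.4  -0.7 113.5]
[260.3 184.2] 328 [0.533  0.1082] [528.5 107.8] [71.  70.3] ang -178.9
knob
[259.4 182.1] 31 [0.5347 0.1099] [534.9 109.6] [12.5 15.5] ang -165.6
```

View pics/f.png

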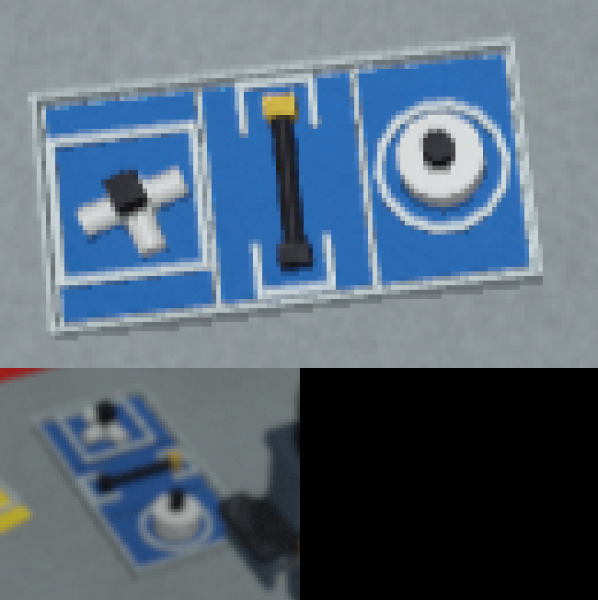

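The electrode, valve and ring with its lid are all seated. The lid is level and its knob measures (.535,.110) against the ring at (.535,.108). Handing in.

```bash
python3 -c "
from bench import job; print(job.close_job())"
```

```text
the job is handed in; nothing more can be done
None
```

I packed the kit in the order asked and handed it in at about 28 s of the 112 s allowed. The long electrode went into the channel insert, then the three-armed valve into the square insert. The seal ring followed in the round insert, with the lid on it, knob up.

**Final checks:**
- The top and side pictures show the valve flat inside its lips and the electrode lengthwise in the channel.
- The ring and lid look level and sit inside the round lip. The knob's axis measured about 2 mm from the ring's centre, which is about the camera accuracy.
- I handled none of the look-alikes. The arm stood clear of everything when the job was handed in.

**One problem:** the first grip on the electrode was too high, because the tool crept up while the fingers closed. Setting it back down pressed it on the bench with about 47 N, measured at the wrist. That is below the 120 N wrist limit, and I took the press as going through the held rod rather than the arm or gripper body, which has a 40 N limit. I then gripped it again lower, and it went in without trouble.

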